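# Board up to the test fixture, lid held open

## Task

First slide the aluminium carrier with the circuit board along the bench, without lifting it, until it lies wholly on the round dark mat, in its middle. Then raise the test fixture's sprung lid by its handle and hold it open at 45 degrees for a colleague to load the board: finish while still holding the lid there with the gripper, because it falls shut if let go. Leave the carrier on the mat and the other things on the bench where they are.

Things in the scene. Friction and masses are not known exactly. Their poses are not given: they have to be found in the camera images.
- carrier: open aluminium tray 110 x 90 x 22 mm (its x, y, z) with a green circuit board in it, about 0.3 kg (0.2 to 0.42), loose on the bench; origin: centre of its underside. It slides freely over the bench and the mat.
- mat: round dark rubber mat, 180 mm across, let flush into the bench (nothing to bump against); origin: its centre.
- fixture: test fixture fixed to the bench: white open box 200 x 180 x 55 mm (its x, y, z) under a grey framed lid with a clear window; origin: centre of its underside. Its x axis points from its front (handle side, towards the robot) to the hinge at the back.
- lid (a joint): opening angle of the fixture's lid in rad: 0 shut (level), 0.785 is 45 degrees, stop at 1.5. The front edge rises about the hinge at the back. Spring and weight (lid 0.3 kg) close it from any angle; holding it at the handle at 45 degrees takes about 4 N.
- lid_handle (a point): middle of the lid's handle: a level round steel bar 12 mm thick, 110 mm long along the fixture's y, on a post at each end, its axis 45 mm above the lid's top. It lies 168 mm in front of the hinge and 50 mm above it when shut (110 mm above the bench). Pinched from above across the bar, the bar turns between the fingers as the lid swings.
- lid_hinge (a point): middle of the lid's hinge axis, which runs along the fixture's y; 94 mm behind the fixture's origin and 60 mm above the bench.
- spool: solder-wire spool standing on its flange, 60 mm across, 45 mm high; a loose bystander; origin: centre of its underside.
- jar: amber glass jar, 52 mm across, 50 mm high; a loose bystander; origin: centre of its underside.
- bottle: white plastic bottle, 52 mm across, 120 mm high; a loose bystander; origin: centre of its underside.
- screwdriver: screwdriver lying flat, 170 mm long; a loose bystander; origin: on its axis at the handle's and tool's underside.
- parts_bin: small open black parts bin, 75 x 110 x 40 mm; a loose bystander; origin: centre of its underside.
- brush: small brush lying flat, 160 mm long; a loose bystander; origin: on its axis at the handle's and tool's underside.
- pot: steel cup, 70 mm across, 60 mm high; a loose bystander; origin: centre of its underside.
Things that resemble listed ones, but are neither listed nor needed, are in the scene too. Leave any purple look-alike of the carrier alone.

How it is judged (in metres and radians):
On the way:
1. the carrier lies still on the mat, the lid still shut (horizontal distance between carrier and mat below 0.025 m and height (world z) of carrier below 0.006 m and linear speed of carrier below 0.02 m/s and value of joint lid below 0.1 rad), for 0.2 s.
At the end, for the whole second after the job is handed in: The lid stands still at 45 degrees (within 7), carried by the fingers (over 1 N) and by nothing else; the carrier lies flat with its centre within 25 mm of the mat's centre; every bystander is within 30 mm of where it started (horizontal distance between carrier and mat below 0.025 m and height (world z) of carrier below 0.006 m and value of joint lid between 0.663 and 0.907 rad and velocity of joint lid between -0.1 and 0.1 rad/s and contact force between lid and the fingers above 1 N and contact force between lid and carrier below 0.2 N and distance of each of spool, jar, bottle, screwdriver, parts_bin, brush, pot from where it was at the start of the episode below 0.03 m); the arm keeps its last pose, push and grip.
It fails at once if the carrier is lifted or tipped (height (world z) of carrier above 0.02 m or angle between carrier's own z axis and vertical above 0.25 rad).
It fails at once if another thing on the bench is shoved away or knocked over (distance of any of spool, jar, bottle, screwdriver, parts_bin, brush, pot from where it was at the start of the episode above 0.03 m).
It also fails if it takes over 61 s, if anything falls off the work surface, if the arm or the gripper's body presses on something with over 40 N, if the wrist force passes 120 N, or if a joint passes its speed limit or range.

## Robot

A 6-joint arm with a two-finger parallel gripper is mounted at the origin on the work surface. World frame = base frame: x ahead of the robot, y to its left, z up, the work surface at z = 0. Lengths are in m, angles in degrees, forces in N, time in s.
With the tool pointing down it reaches from about 0.25 to 0.725 m from the base axis. Payload 9.7 kg.
Tool frame: the origin (TCP) lies at the centre of the arm's flange, where the gripper is bolted on; the fingertips stand bot.tips_ahead ahead of it and the grasp point (between the pads) lies 155 mm ahead of it (bot.tips_ahead is the distance from the TCP to the fingertips, in m); z points along the fingers, y is the line along which they close (so a half turn about z gives the same grasp; the last joint's range is limited). The gripper opens to 85 mm and grips with 20 to 120 N. Pads are 22 mm wide; open, the fingers measure 114 mm over their backs; the gripper's body (76 mm by 85 mm) begins 54 mm behind the grasp point. The pads swing forward as they close: fully open they stand 13 mm farther back than shut.
Start: joints at [-73.052, 4.979, 10.078, 95.1, 0, 90], TCP at [0.16, -0.526, 0.405] pointing down, gripper open.
Joint ranges: [-179.16, 179.16], [-48.56, 103.87], [-65.8, 70.77], [-126.05, 130.52], [-82.76, 87.17], [-180, 180]. Speed limits (degrees/s): [127.2, 127.2, 147.25, 180, 180, 180].

## Interface

Orientations are given as [roll, pitch, yaw] about the fixed x, y, z axes, in that order (R = Rz(yaw) Ry(pitch) Rx(roll)).
In Python, from workcell import bot gives the robot as it stands.
- The arm moves only by the tool drive_tool, never from a script. Its argument "plan" is a list of rows, each an object of numbers: "dx", "dy", "dz": the shift along the tool's x, y, z in m; "roll": the turn about the tool's z in rad; "hand": the finger opening in m, from 0 to 0.0854. In form: [{"dx": .., "dy": .., "dz": .., "roll": .., "hand": ..}, ...]. A call has 1 to 20 rows; each row is the pose to reach, as a shift and turn from the pose commanded when the call began, along the tool's axes at that moment; what a row does not reach only later rows make up. A row lasts 1/12 s, in which the tool goes at most 41.7 mm and 7.16 degrees, less where a joint would pass 70% of its speed; a pose out of reach is approached as far as the arm can. A call with a gripper value outside its range is refused whole. The fingers move at their own pace and stop on an object; "force" is the grip in N (left out, the last holds). Time passes only in rows, so rows that repeat a pose let the fingers close. It gives the time, the measured TCP pose, the force and the opening at its end, in the units of the state.
- bot.get_obs(): the state, without advancing time (a new reading comes with each control period).
- bot.camera(name): name is "scene" or "top" or "wrist"; returns a dict with "frame" (384x512x3 uint8, red, green, blue), "z_map" (384x512 float32, m along the optical axis (not along the pixel's ray), 0 where there is no reading), "mtx" (3x3 intrinsics, pixels), "R" (3x3) and "t" (3): a world point X has camera coordinates R X + t. Camera axes: x right, y down, z forward; pixel columns grow to the right and rows downward; lengths in m; the calibration is good to about 2 mm. The wrist camera is an equidistant fisheye: a pixel r from the principal point sees the ray r / f radians off the axis. A picture is of the moment at which its call begins.
- bot.job_done(): hands the job in, once; it reports no verdict.
The state is a dict: "time": time; "q": joint angles; "qd": joint speeds; "joint_efforts": joint torques, N m; "ee_pos": TCP position; "tcp_rot": TCP orientation; "wrist_force": force on the tool from outside, world axes, zero at the start; "torque": the same for the moment, N m; "opening": finger opening in m.
Only numpy, scipy, OpenCV 4.12 (cv2) and the standard library are available. Lean on these libraries where they do the work, as an engineer would, in place of code of your own. Each camera call takes 0.05 s, during which the arm holds its last target. There are 200 camera calls.

## Working session

There is one attempt and no reset: what is moved stays moved. The work goes in short steps, Python scripts to look and compute and a tool call to move; the robot and the scene stay as the last step left them, time stands still between calls to the robot, and variables do not carry over. Pictures are saved under pics/ and viewed, on a budget of 10 in all, crops included, one or two more only if the job needs it, and the job is handed in when it is done.

Besides the shell and the picture viewer there is one more tool, called after "Emit:" as a command line: name --argument value ..., lists and objects as JSON in quotes. drive_tool: Moves the arm, as the interface text tells. Its arguments: {"type":"object","properties":{"plan":{"type":"array","items":{"type":"object","properties":{"dx":{"type":"number"},"dy":{"type":"number"},"dz":{"type":"number"},"roll":{"type":"number"},"hand":{"type":"number"}}}},"force":{"type":"number"}},"required":["plan"]}

```bash
mkdir -p pics; cat > h.py <<'E'
import numpy as np, cv2
from workcell import bot
def world(c,u,v):
    z=c["z_map"][int(v),int(u)]; K=c["mtx"]
    p=np.array([(u-K[0,2])/K[0,0]*z,(v-K[1,2])/K[1,1]*z,z])
    return c["R"].T@(p-c["t"])
def cloud(c):
    h,w=c["z_map"].shape; u,v=np.meshgrid(np.arange(w),np.arange(h)); z=c["z_map"];K=c["mtx"]
    p=np.stack([(u-K[0,2])/K[0,0]*z,(v-K[1,2])/K[1,1]*z,z],-1)
    return (p-c["t"])@c["R"]
E
python3 - <<'E'
from h import *
o=bot.get_obs(); print(o, bot.tips_ahead)
for n in ("top","scene"):
    c=bot.camera(n); np.savez(f"{n}.npz",**c)
    cv2.imwrite(f"pics/{n}1.png",cv2.resize(c["frame"][:,:,::-1],(768,576)))
    print(n,c["mtx"].round(1).tolist(),(-c["R"].T@c["t"]).round(3))
E
```

```text
{'time': 0.0, 'q': array([-7.30509524e+01,  5.01089241e+00,  1.00343318e+01,  9.50987340e+01,
       -1.93905518e-03,  9.00012586e+01]), 'qd': array([ 0.0184899 ,  0.08674087,  0.04204963,  0.00226425,  0.05242183,
       -0.07999176]), 'joint_efforts': array([ 1.93938315e-03, -5.20387745e+01,  4.64801466e+01,  1.63292029e-02,
        8.24206631e-05,  8.86342860e-06]), 'ee_pos': array([ 0.16033408, -0.52611499,  0.40398381]), 'tcp_rot': array([-1.79924705e+02,  1.94070750e-03,  1.69477915e+01]), 'wrist_force': array([-0.31968479,  0.19920904, -0.25321886]), 'torque': array([-0.01013528,  0.0130274 ,  0.0232399 ]), 'opening': 0.08506830902669638} 0.1734
top [[390.8, 0.0, 244.9], [0.0, 390.8, 182.3], [0.0, 0.0, 1.0]] [0.36  0.091 1.101]
scene [[400.5, 0.0, 255.2], [0.0, 400.5, 190.9], [0.0, 0.0, 1.0]] [1.262 0.29  0.763]
```

View pics/top1.png

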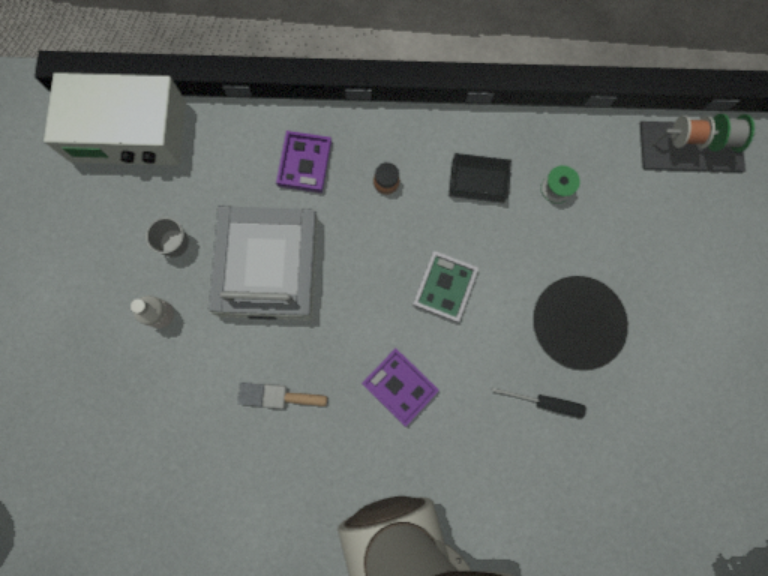

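View pics/scene1.png

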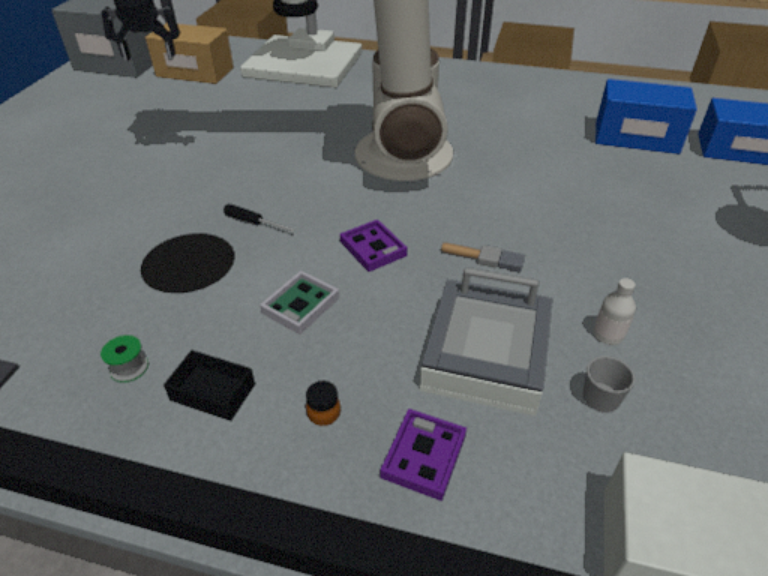

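The top view shows the carrier (green board) at about (447,287), the mat at (580,322), the fixture at (263,262) with its handle near (256,297), and the screwdriver at (540,403). The purple look-alikes are at (304,161) and (400,387). Next I measure their positions.

```bash
python3 - <<'E'
from h import *
c=dict(np.load("top.npz")); P=cloud(c); f=c["frame"].astype(int); s=512/768
def at(u,v): return world(c,u*s,v*s).round(4)
def ell(mask,lab,roi):
    m=np.zeros_like(mask); a=[int(x*s) for x in roi]; m[a[1]:a[3],a[0]:a[2]]=mask[a[1]:a[3],a[0]:a[2]]
    return m
br=f.sum(2)
m=ell((br<110),"mat",(520,260,640,380)); q=P[m]; print("mat",m.sum(),np.median(q,0).round(4),(q.max(0)+q.min(0))/2,np.ptp(q,axis=0))
# carrier by height
m=ell((P[...,2]>0.007),"car",(405,242,490,330)); q=P[m]; r=cv2.minAreaRect(q[:,:2].astype(np.float32)); print("carrier",m.sum(),r,q[:,2].max())
# fixture by height
m=ell((P[...,2]>0.045)&(P[...,2]<0.08),"fix",(195,195,330,330)); q=P[m]; print("fixtop",cv2.minAreaRect(q[:,:2].astype(np.float32)),np.median(q[:,2]))
m=ell((P[...,2]>0.095),"hand",(195,195,330,330)); q=P[m]; print("handle",m.sum(),cv2.minAreaRect(q[:,:2].astype(np.float32)),np.median(q,0))
for n,roi in dict(jar=(365,155,410,200),bin=(440,145,520,210),spool=(535,160,590,210),sd=(485,380,595,425),brush=(230,375,335,415),purple=(355,342,445,432),bottle=(125,290,175,335),pot=(140,215,200,265)).items():
    m=ell(P[...,2]>0.006,"",roi); q=P[m]; print(n,q.min(0).round(3),q.max(0).round(3))
c=dict(np.load("scene.npz")); P=cloud(c)
m=ell((P[...,2]>0.1)&(P[...,2]<0.125),"h",(440,255,560,310)); q=P[m]; print("handle scene",m.sum(),cv2.minAreaRect(q[:,:2].astype(np.float32)),np.median(q,0),q.max(0),q.min(0))
E
```

```text
mat 20 [ 0.4773 -0.3213  0.0005] [ 0.49682514 -0.33309969  0.00121616] [0.14467303 0.11322621 0.00736773]
carrier 1254 ((0.46672606468200684, -0.036381423473358154), (0.14161385595798492, 0.30008721351623535), 65.09559631347656) 1.1011922848182074
fixtop ((0.5892189741134644, 0.2832574248313904), (0.1806270182132721, 0.19882093369960785), 89.518310546875) 0.06232211150682794
handle 251 ((0.46601787209510803, 0.20107465982437134), (0.29749438166618347, 0.06720928102731705), 58.92157745361328) [0.51407634 0.27311239 0.11399844]
jar [0.36  0.037 0.006] [0.788 0.091 1.101]
bin [ 0.36  -0.195  0.006] [0.83  0.091 1.101]
spool [ 0.36  -0.305  0.006] [0.793 0.091 1.101]
sd [ 0.326 -0.308  0.006] [0.372 0.091 1.101]
brush [0.326 0.091 0.006] [0.37  0.32  1.101]
purple [ 0.299 -0.043  0.006] [0.44  0.096 1.101]
bottle [0.36  0.091 0.006] [0.516 0.501 1.101]
pot [0.36  0.091 0.006] [0.665 0.5   1.101]
handle scene 267 ((0.517402708530426, 0.2830469310283661), (0.013834080658853054, 0.12054279446601868), 0.20442098379135132) [0.51980284 0.28244692 0.11385971] [0.5245113  0.3433347  0.11883027] [0.51066799 0.22276105 0.10021103]
```

```bash
python3 - <<'E'
from h import *
c=dict(np.load("top.npz")); P=cloud(c); f=c["frame"].astype(int); s=512/768; ok=c["z_map"]>0
def roi(mask,r):
    m=np.zeros_like(mask); a=[int(x*s) for x in r]; m[a[1]:a[3],a[0]:a[2]]=(mask&ok)[a[1]:a[3],a[0]:a[2]]
    return m
br=f.sum(2); print(f[215,387],f[215,340])
m=roi((br<190),(520,260,640,380)); q=P[m]; print("mat",m.sum(),q.mean(0),cv2.minEnclosingCircle(q[:,:2].astype(np.float32)))
for t in (.006,.012,.017):
    q=P[roi((P[...,2]>t),(405,242,490,330))]; print("carrier",len(q),cv2.minAreaRect(q[:,:2].astype(np.float32)),q[:,2].max())
q=P[roi((P[...,2]>0.095),(195,195,330,330))]; print("handle",len(q),cv2.minAreaRect(q[:,:2].astype(np.float32)))
for n,r in dict(jar=(365,155,410,200),bin=(440,145,520,210),spool=(535,160,590,210),sd=(485,380,595,425),brush=(230,375,335,415),purple=(355,342,445,432),bottle=(125,290,175,335),pot=(140,215,200,265)).items():
    q=P[roi(P[...,2]>0.007,r)]; print(n,q.min(0).round(3),q.max(0).round(3))
E
```

```text
[37 39 38] [127 133 130]
mat 3019 [ 4.99866288e-01 -3.13218192e-01  2.31335829e-04] ((0.5012222528457642, -0.31391382217407227), 0.08991842716932297)
carrier 1249 ((0.5514963269233704, -0.07225552946329117), (0.14586515724658966, 0.11460322886705399), 71.55078125) 0.027970584658519215
carrier 803 ((0.5586968660354614, -0.055217087268829346), (0.090113066136837, 0.11072036623954773), 69.97657012939453) 0.027970584658519215
carrier 404 ((0.5588072538375854, -0.05525733530521393), (0.090113066136837, 0.11048529297113419), 69.97657012939453) 0.027970584658519215
handle 215 ((0.5159596800804138, 0.2827112376689911), (0.12096771597862244, 0.012333492748439312), 89.80914306640625)
jar [0.74  0.037 0.007] [0.788 0.087 0.055]
bin [ 0.732 -0.178  0.007] [ 0.818 -0.062  0.045]
spool [ 0.734 -0.305  0.007] [ 0.793 -0.245  0.05 ]
sd [ 0.326 -0.308  0.008] [ 0.372 -0.142  0.03 ]
brush [0.326 0.16  0.007] [0.37  0.32  0.024]
purple [ 0.304 -0.043  0.007] [0.44  0.096 0.027]
bottle [0.465 0.451 0.007] [0.516 0.501 0.122]
pot [0.598 0.432 0.007] [0.665 0.5   0.064]
```

Emit:
drive_tool --plan '[{"dx": 0.565,"dy": -0.395,"dz": 0.1,"roll": -0.926,"hand": 0.06},{"dx": 0.565,"dy": -0.395,"dz": 0.1,"roll": -0.926,"hand": 0.06},{"dx": 0.565,"dy": -0.395,"dz": 0.1,"roll": -0.926,"hand": 0.06},{"dx": 0.565,"dy": -0.395,"dz": 0.1,"roll": -0.926,"hand": 0.06},{"dx": 0.565,"dy": -0.395,"dz": 0.1,"roll": -0.926,"hand": 0.06},{"dx": 0.565,"dy": -0.395,"dz": 0.1,"roll": -0.926,"hand": 0.06},{"dx": 0.565,"dy": -0.395,"dz": 0.1,"roll": -0.926,"hand": 0.06},{"dx": 0.565,"dy": -0.395,"dz": 0.1,"roll": -0.926,"hand": 0.06},{"dx": 0.565,"dy": -0.395,"dz": 0.1,"roll": -0.926,"hand": 0.06},{"dx": 0.565,"dy": -0.395,"dz": 0.1,"roll": -0.926,"hand": 0.06},{"dx": 0.565,"dy": -0.395,"dz": 0.1,"roll": -0.926,"hand": 0.06},{"dx": 0.565,"dy": -0.395,"dz": 0.1,"roll": -0.926,"hand": 0.06},{"dx": 0.565,"dy": -0.395,"dz": 0.1,"roll": -0.926,"hand": 0.06},{"dx": 0.565,"dy": -0.395,"dz": 0.1,"roll": -0.926,"hand": 0.06},{"dx": 0.565,"dy": -0.395,"dz": 0.1,"roll": -0.926,"hand": 0.06},{"dx": 0.565,"dy": -0.395,"dz": 0.1,"roll": -0.926,"hand": 0.06},{"dx": 0.565,"dy": -0.395,"dz": 0.1,"roll": -0.926,"hand": 0.06},{"dx": 0.565,"dy": -0.395,"dz": 0.1,"roll": -0.926,"hand": 0.06},{"dx": 0.565,"dy": -0.395,"dz": 0.1,"roll": -0.926,"hand": 0.06},{"dx": 0.565,"dy": -0.395,"dz": 0.1,"roll": -0.926,"hand": 0.06}]'

```text
time: 1.77
ee_pos: [0.5854, 0.0163, 0.3043]
tcp_rot: [-179.9, 0.0, 70.0]
wrist_force: [0.5, -0.9, -0.0]
opening: 0.0601
```

```bash
python3 - <<'E'
from h import *
o=bot.get_obs(); print(o["ee_pos"],o["tcp_rot"],o["opening"],o["wrist_force"],bot.tips_ahead)
E
```

```text
[0.58538667 0.01628702 0.30431961] [-1.79945915e+02  3.65387540e-02  7.00264734e+01] 0.06011619335279826 [ 0.46160219 -0.85136699 -0.03474583] 0.1734
```

Emit:
drive_tool --plan '[{"dz": 0.04},{"dz": 0.08},{"dz": 0.11},{"dz": 0.116},{"dz": 0.118},{"dz": 0.12},{"dz": 0.122},{"dz": 0.122}]'

```text
invalid input at $.plan[0]: expected keys dx, dy, dz, roll, hand
```

```bash
python3 - <<'E'
from h import *
c=bot.camera("scene"); P=cloud(c); cv2.imwrite("pics/s2.png",cv2.resize(c["frame"][90:250,120:360,::-1],(720,480),interpolation=cv2.INTER_CUBIC))
E
```

```text
(no output)
```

View pics/s2.png

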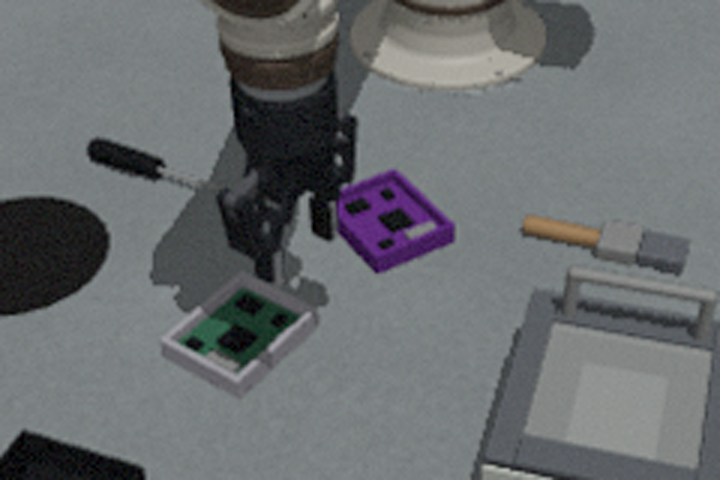

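The plan was refused because every row needs all the keys, so the picture still shows the hand high above the bench. The carrier is untouched at about (240,330) in the crop. I'll resend the descent.

Emit:
drive_tool --plan '[{"dx": 0,"dy": 0,"dz": 0.04,"roll": 0,"hand": 0.06},{"dx": 0,"dy": 0,"dz": 0.08,"roll": 0,"hand": 0.06},{"dx": 0,"dy": 0,"dz": 0.11,"roll": 0,"hand": 0.06},{"dx": 0,"dy": 0,"dz": 0.116,"roll": 0,"hand": 0.06},{"dx": 0,"dy": 0,"dz": 0.119,"roll": 0,"hand": 0.06},{"dx": 0,"dy": 0,"dz": 0.122,"roll": 0,"hand": 0.06},{"dx": 0,"dy": 0,"dz": 0.122,"roll": 0,"hand": 0.06}]'

```text
time: 2.4
ee_pos: [0.5862, 0.016, 0.1847]
tcp_rot: [179.9, -0.1, 70.0]
wrist_force: [-0.7, 0.8, -0.2]
opening: 0.0597
```

```bash
python3 - <<'E'
from h import *
print(bot.get_obs()["wrist_force"])
c=bot.camera("scene"); P=cloud(c); cv2.imwrite("pics/s3.png",cv2.resize(c["frame"][130:230,150:300,::-1],(720,480),interpolation=cv2.INTER_CUBIC))
E
```

```text
[-0.72769772  0.84821628 -0.20670373]
```

View pics/s3.png

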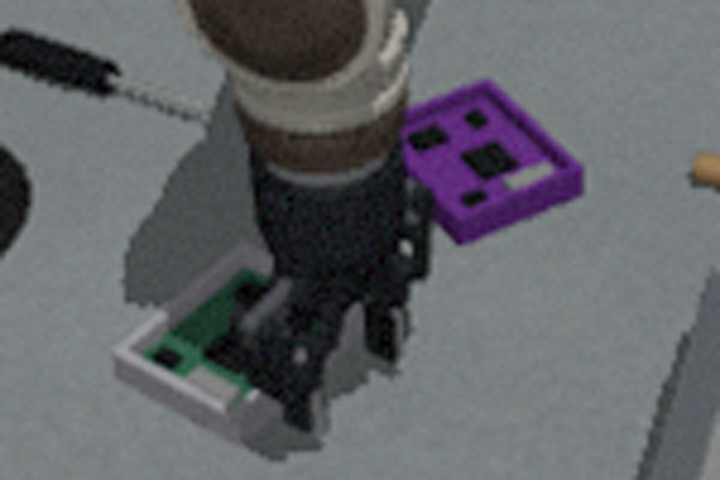

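Emit:
drive_tool --plan '[{"dx": 0,"dy": 0,"dz": 0.002,"roll": 0,"hand": 0.06},{"dx": 0,"dy": 0,"dz": 0.004,"roll": 0,"hand": 0.06},{"dx": -0.006,"dy": 0,"dz": 0.004,"roll": 0,"hand": 0.06},{"dx": -0.012,"dy": 0,"dz": 0.004,"roll": 0,"hand": 0.06},{"dx": -0.018,"dy": 0,"dz": 0.004,"roll": 0,"hand": 0.06},{"dx": -0.024,"dy": 0.0005,"dz": 0.004,"roll": 0,"hand": 0.06},{"dx": -0.03,"dy": 0.001,"dz": 0.004,"roll": 0,"hand": 0.06},{"dx": -0.037,"dy": 0.002,"dz": 0.004,"roll": 0,"hand": 0.06},{"dx": -0.044,"dy": 0.003,"dz": 0.004,"roll": 0,"hand": 0.06},{"dx": -0.052,"dy": 0.004,"dz": 0.004,"roll": 0,"hand": 0.06},{"dx": -0.06,"dy": 0.005,"dz": 0.004,"roll": 0,"hand": 0.06},{"dx": -0.068,"dy": 0.006,"dz": 0.004,"roll": 0,"hand": 0.06},{"dx": -0.076,"dy": 0.007,"dz": 0.004,"roll": 0,"hand": 0.06},{"dx": -0.084,"dy": 0.008,"dz": 0.004,"roll": 0,"hand": 0.06},{"dx": -0.092,"dy": 0.009,"dz": 0.004,"roll": 0,"hand": 0.06},{"dx": -0.1,"dy": 0.01,"dz": 0.004,"roll": 0,"hand": 0.06},{"dx": -0.107,"dy": 0.011,"dz": 0.004,"roll": 0,"hand": 0.06},{"dx": -0.113,"dy": 0.012,"dz": 0.004,"roll": 0,"hand": 0.06},{"dx": -0.117,"dy": 0.0125,"dz": 0.004,"roll": 0,"hand": 0.06},{"dx": -0.12,"dy": 0.013,"dz": 0.004,"roll": 0,"hand": 0.06}]'

```text
time: 4.12
ee_pos: [0.5567, -0.1013, 0.1788]
tcp_rot: [180.0, -0.0, 70.0]
wrist_force: [1.0, 3.0, 2.6]
opening: 0.06
```

```bash
cat >> h.py <<'E'
def carrier(show=None):
    out=[]
    for n in ("top","scene"):
        c=bot.camera(n); P=cloud(c); f=c["frame"].astype(int)
        g=(f[...,1]>f[...,0]+20)&(f[...,1]>f[...,2]+5)&(c["z_map"]>0)&(P[...,2]<.03)&(P[...,2]>0.001)&(abs(P[...,0]-.5)<.16)&(P[...,1]<.05)&(P[...,1]>-.45)
        q=P[g]; r=cv2.minAreaRect(q[:,:2].astype(np.float32)); print(n,"board",len(q),np.round(r[0],4),np.round(r[1],3),round(r[2],1))
        # low, z-banded tray body around it
        d=np.linalg.norm(P[...,:2]-np.array(r[0]),axis=-1); m=(c["z_map"]>0)&(d<.085)&(P[...,2]>.01)&(P[...,2]<.027)&(f.min(2)>60); m|=g
        lab=cv2.connectedComponents(m.astype(np.uint8))[1]; k=np.bincount(lab[g]).argmax(); q=P[lab==k]
        r=cv2.minAreaRect(q[:,:2].astype(np.float32)); print(n,"tray",len(q),np.round(r[0],4),np.round(r[1],3),round(r[2],1))
        if show: cv2.imwrite(f"pics/{show}_{n}.png",cv2.resize(c["frame"][:,:,::-1],(768,576)))
E
python3 - <<'E'
from h import *
print(bot.get_obs()["wrist_force"]); carrier("p1")
E
```

```text
[1.00043555 2.97520398 2.56213263]
top board 0 [0. 0.] [0. 0.] 0.0Traceback (most recent call last):
  File "<stdin>", line 2, in <module>
  File "h.py", line 19, in carrier
    lab=cv2.connectedComponents(m.astype(np.uint8))[1]; k=np.bincount(lab[g]).argmax(); q=P[lab==k]
                                                          ~~~~~~~~~~~~~~~~~~~~~~~~~~^^
ValueError: attempt to get argmax of an empty sequence
```

```bash
python3 - <<'E'
s=open("h.py").read()
l=s.split("\n"); i=[k for k,x in enumerate(l) if "if show" in x][0]; sh=l.pop(i)
j=[k for k,x in enumerate(l) if "f=c[\"frame\"].astype(int)" in x and "P=cloud" in x][0]; l.insert(j+1,sh)
k=[k for k,x in enumerate(l) if "q=P[g]; r=" in x][0]; l.insert(k,"        if g.sum()<20: print(n,'none'); continue")
open("h.py","w").write("\n".join(l))
E
python3 -c "
from h import *
carrier('p1')"
```

```text
top none
scene board 74 [ 0.5373 -0.1557] [0.038 0.103] 28.6
scene tray 312 [ 0.5768 -0.1751] [0.101 0.048] 46.9
```

View pics/p1_scene.png

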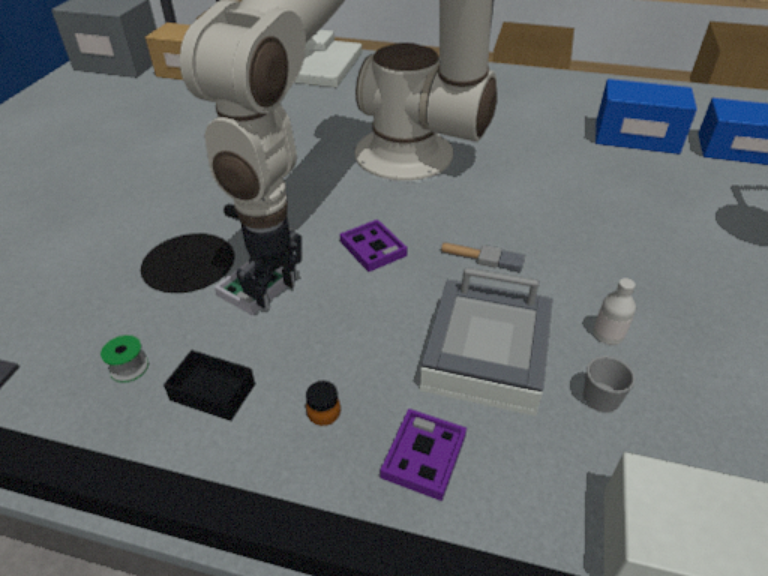

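The push is working: the carrier is ahead of the fingers at about (258,288), still square to them. I'll carry on to about 15 mm short of the mat centre.

Emit:
drive_tool --plan '[{"dx": -0.005,"dy": 0.0005,"dz": 0,"roll": 0,"hand": 0.06},{"dx": -0.012,"dy": 0.0015,"dz": 0,"roll": 0,"hand": 0.06},{"dx": -0.02,"dy": 0.0025,"dz": 0,"roll": 0,"hand": 0.06},{"dx": -0.029,"dy": 0.0035,"dz": 0,"roll": 0,"hand": 0.06},{"dx": -0.038,"dy": 0.0045,"dz": 0,"roll": 0,"hand": 0.06},{"dx": -0.047,"dy": 0.0055,"dz": 0,"roll": 0,"hand": 0.06},{"dx": -0.056,"dy": 0.0065,"dz": 0,"roll": 0,"hand": 0.06},{"dx": -0.065,"dy": 0.008,"dz": 0,"roll": 0,"hand": 0.06},{"dx": -0.074,"dy": 0.009,"dz": 0,"roll": 0,"hand": 0.06},{"dx": -0.083,"dy": 0.01,"dz": 0,"roll": 0,"hand": 0.06},{"dx": -0.092,"dy": 0.011,"dz": 0,"roll": 0,"hand": 0.06},{"dx": -0.101,"dy": 0.012,"dz": 0,"roll": 0,"hand": 0.06},{"dx": -0.11,"dy": 0.0135,"dz": 0,"roll": 0,"hand": 0.06},{"dx": -0.119,"dy": 0.0145,"dz": 0,"roll": 0,"hand": 0.06},{"dx": -0.127,"dy": 0.0155,"dz": 0,"roll": 0,"hand": 0.06},{"dx": -0.134,"dy": 0.0165,"dz": 0,"roll": 0,"hand": 0.06},{"dx": -0.14,"dy": 0.017,"dz": 0,"roll": 0,"hand": 0.06},{"dx": -0.144,"dy": 0.0175,"dz": 0,"roll": 0,"hand": 0.06},{"dx": -0.147,"dy": 0.018,"dz": 0,"roll": 0,"hand": 0.06},{"dx": -0.147,"dy": 0.018,"dz": 0,"roll": 0,"hand": 0.06}]'

```text
time: 5.93
ee_pos: [0.5234, -0.2456, 0.1787]
tcp_rot: [180.0, 0.0, 70.0]
wrist_force: [-0.2, 0.1, -0.4]
opening: 0.0602
```

```bash
python3 -c "
from h import *
carrier('p2')"
```

```text
top none
scene board 74 [ 0.4998 -0.3036] [0.067 0.086] 71.7
scene tray 137 [ 0.4921 -0.2663] [0.076 0.036] 29.7
```

View pics/p2_top.png

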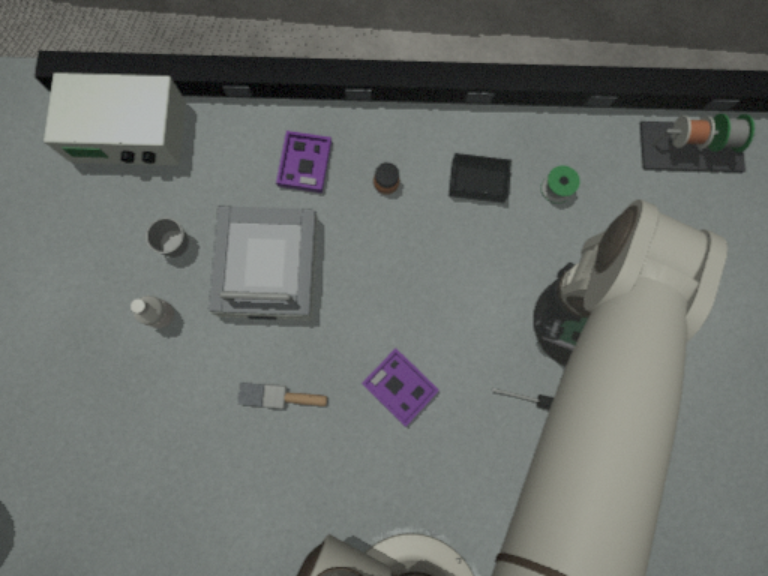

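The arm hides the carrier, so I'll back off and up, go above the handle, and measure from there.

Emit:
drive_tool --plan '[{"dx": 0.015,"dy": 0,"dz": 0,"roll": 0,"hand": 0.06},{"dx": 0.03,"dy": 0,"dz": -0.01,"roll": 0,"hand": 0.06},{"dx": 0.05,"dy": 0,"dz": -0.04,"roll": 0,"hand": 0.06},{"dx": 0.06,"dy": 0,"dz": -0.08,"roll": 0,"hand": 0.06},{"dx": 0.07,"dy": 0,"dz": -0.12,"roll": 0,"hand": 0.05},{"dx": 0.1,"dy": -0.01,"dz": -0.15,"roll": 0,"hand": 0.05},{"dx": 0.494,"dy": -0.187,"dz": -0.15,"roll": -0.349,"hand": 0.05},{"dx": 0.494,"dy": -0.187,"dz": -0.15,"roll": -0.349,"hand": 0.05},{"dx": 0.494,"dy": -0.187,"dz": -0.15,"roll": -0.349,"hand": 0.05},{"dx": 0.494,"dy": -0.187,"dz": -0.15,"roll": -0.349,"hand": 0.05},{"dx": 0.494,"dy": -0.187,"dz": -0.15,"roll": -0.349,"hand": 0.05},{"dx": 0.494,"dy": -0.187,"dz": -0.15,"roll": -0.349,"hand": 0.05},{"dx": 0.494,"dy": -0.187,"dz": -0.15,"roll": -0.349,"hand": 0.05},{"dx": 0.494,"dy": -0.187,"dz": -0.15,"roll": -0.349,"hand": 0.05},{"dx": 0.494,"dy": -0.187,"dz": -0.15,"roll": -0.349,"hand": 0.05},{"dx": 0.494,"dy": -0.187,"dz": -0.15,"roll": -0.349,"hand": 0.05},{"dx": 0.494,"dy": -0.187,"dz": -0.15,"roll": -0.349,"hand": 0.05},{"dx": 0.494,"dy": -0.187,"dz": -0.15,"roll": -0.349,"hand": 0.05},{"dx": 0.494,"dy": -0.187,"dz": -0.15,"roll": -0.349,"hand": 0.05}]'

```text
time: 7.62
ee_pos: [0.5162, 0.2843, 0.3285]
tcp_rot: [-180.0, 0.0, 90.1]
wrist_force: [0.1, 0.6, 0.4]
opening: 0.0497
```

```bash
python3 -c "
from h import *
carrier('p3')
c=bot.camera('top');P=cloud(c);f=c['frame'].astype(int)
m=(c['z_map']>0)&(f.sum(2)<190)&(np.linalg.norm(P[...,:2]-[.5,-.3135],axis=-1)<.12)&(abs(P[...,2])<.006);q=P[m];print(cv2.minEnclosingCircle(q[:,:2].astype(np.float32)))
m=(c['z_map']>0)&(np.linalg.norm(P[...,:2]-[.5,-.3135],axis=-1)<.12)&(P[...,2]>.012);q=P[m];print(cv2.minAreaRect(q[:,:2].astype(np.float32)))
"
```

```text
top board 581 [ 0.5047 -0.3013] [0.073 0.093] 69.1
top tray 1110 [ 0.5042 -0.2976] [0.091 0.112] 69.4
scene board 290 [ 0.5001 -0.3025] [0.069 0.093] 67.2
scene tray 833 [ 0.5034 -0.2975] [0.096 0.115] 70.7
((0.5009951591491699, -0.3137305676937103), 0.08928551524877548)
((0.5040417313575745, -0.29768040776252747), (0.09138717502355576, 0.11137255281209946), 69.72599792480469)
```

View pics/p3_top.png

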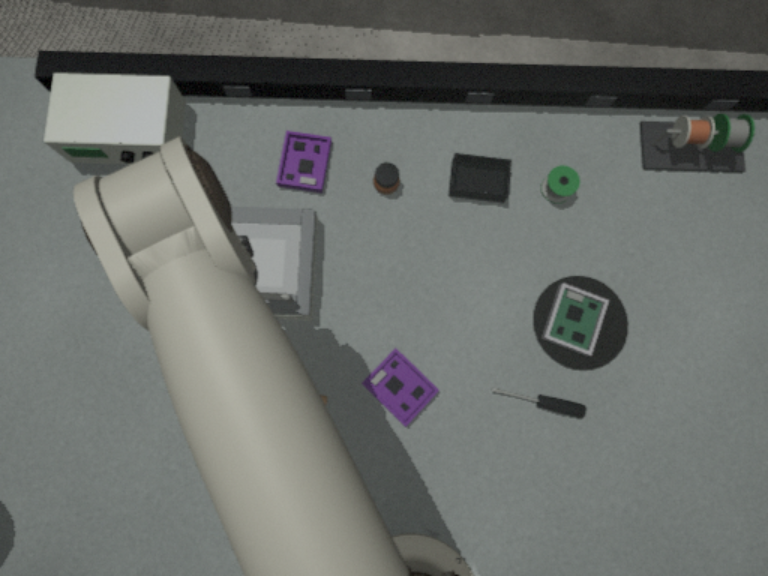

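The carrier is on the mat at about (577,319), but 16 mm off the mat centre at (580,322). That is inside tolerance. There is plenty of time, so I'll push it about 15 mm further.

Emit:
drive_tool --plan '[{"dx": -0.469,"dy": 0.029,"dz": 0,"roll": 0.349,"hand": 0.06},{"dx": -0.469,"dy": 0.029,"dz": 0,"roll": 0.349,"hand": 0.06},{"dx": -0.469,"dy": 0.029,"dz": 0,"roll": 0.349,"hand": 0.06},{"dx": -0.469,"dy": 0.029,"dz": 0,"roll": 0.349,"hand": 0.06},{"dx": -0.469,"dy": 0.029,"dz": 0,"roll": 0.349,"hand": 0.06},{"dx": -0.469,"dy": 0.029,"dz": 0,"roll": 0.349,"hand": 0.06},{"dx": -0.469,"dy": 0.029,"dz": 0,"roll": 0.349,"hand": 0.06},{"dx": -0.469,"dy": 0.029,"dz": 0,"roll": 0.349,"hand": 0.06},{"dx": -0.469,"dy": 0.029,"dz": 0,"roll": 0.349,"hand": 0.06},{"dx": -0.469,"dy": 0.029,"dz": 0,"roll": 0.349,"hand": 0.06},{"dx": -0.469,"dy": 0.029,"dz": 0,"roll": 0.349,"hand": 0.06},{"dx": -0.469,"dy": 0.029,"dz": 0,"roll": 0.349,"hand": 0.06},{"dx": -0.469,"dy": 0.029,"dz": 0,"roll": 0.349,"hand": 0.06},{"dx": -0.469,"dy": 0.029,"dz": 0.03,"roll": 0.349,"hand": 0.06},{"dx": -0.469,"dy": 0.029,"dz": 0.07,"roll": 0.349,"hand": 0.06},{"dx": -0.469,"dy": 0.029,"dz": 0.11,"roll": 0.349,"hand": 0.06},{"dx": -0.469,"dy": 0.029,"dz": 0.135,"roll": 0.349,"hand": 0.06},{"dx": -0.469,"dy": 0.029,"dz": 0.145,"roll": 0.349,"hand": 0.06},{"dx": -0.469,"dy": 0.029,"dz": 0.149,"roll": 0.349,"hand": 0.06},{"dx": -0.469,"dy": 0.029,"dz": 0.149,"roll": 0.349,"hand": 0.06}]'

```text
time: 9.43
ee_pos: [0.5457, -0.1856, 0.1802]
tcp_rot: [180.0, -0.0, 70.0]
wrist_force: [-0.2, -1.0, 1.2]
opening: 0.0597
```

Emit:
drive_tool --plan '[{"dx": -0.02,"dy": 0.001,"dz": 0,"roll": 0,"hand": 0.06},{"dx": -0.04,"dy": 0.001,"dz": 0,"roll": 0,"hand": 0.06},{"dx": -0.055,"dy": 0.001,"dz": 0,"roll": 0,"hand": 0.06},{"dx": -0.06,"dy": 0.001,"dz": 0,"roll": 0,"hand": 0.06},{"dx": -0.064,"dy": 0.001,"dz": 0,"roll": 0,"hand": 0.06},{"dx": -0.068,"dy": 0.001,"dz": 0,"roll": 0,"hand": 0.06},{"dx": -0.072,"dy": 0.002,"dz": 0,"roll": 0,"hand": 0.06},{"dx": -0.076,"dy": 0.002,"dz": 0,"roll": 0,"hand": 0.06},{"dx": -0.079,"dy": 0.002,"dz": 0,"roll": 0,"hand": 0.06},{"dx": -0.08,"dy": 0.002,"dz": 0,"roll": 0,"hand": 0.06},{"dx": -0.08,"dy": 0.002,"dz": 0,"roll": 0,"hand": 0.06},{"dx": -0.08,"dy": 0.002,"dz": 0,"roll": 0,"hand": 0.06},{"dx": -0.06,"dy": 0.002,"dz": 0,"roll": 0,"hand": 0.06},{"dx": -0.04,"dy": 0.002,"dz": -0.01,"roll": 0,"hand": 0.06},{"dx": -0.02,"dy": 0.002,"dz": -0.05,"roll": 0,"hand": 0.06},{"dx": 0,"dy": 0.002,"dz": -0.09,"roll": 0,"hand": 0.06},{"dx": 0,"dy": 0.002,"dz": -0.13,"roll": 0,"hand": 0.06},{"dx": 0,"dy": 0.002,"dz": -0.15,"roll": 0,"hand": 0.06},{"dx": 0,"dy": 0.002,"dz": -0.15,"roll": 0,"hand": 0.06}]'

```text
time: 11.02
ee_pos: [0.5483, -0.1863, 0.3359]
tcp_rot: [179.5, 0.0, 70.0]
wrist_force: [0.4, -1.3, -0.1]
opening: 0.0599
```

Emit:
drive_tool --plan '[{"dx": 0.43,"dy": -0.19,"dz": 0,"roll": -0.349,"hand": 0.05},{"dx": 0.43,"dy": -0.19,"dz": 0,"roll": -0.349,"hand": 0.05},{"dx": 0.43,"dy": -0.19,"dz": 0,"roll": -0.349,"hand": 0.05},{"dx": 0.43,"dy": -0.19,"dz": 0,"roll": -0.349,"hand": 0.05},{"dx": 0.43,"dy": -0.19,"dz": 0,"roll": -0.349,"hand": 0.05},{"dx": 0.43,"dy": -0.19,"dz": 0,"roll": -0.349,"hand": 0.05},{"dx": 0.43,"dy": -0.19,"dz": 0,"roll": -0.349,"hand": 0.05},{"dx": 0.43,"dy": -0.19,"dz": 0,"roll": -0.349,"hand": 0.05},{"dx": 0.43,"dy": -0.19,"dz": 0,"roll": -0.349,"hand": 0.05},{"dx": 0.43,"dy": -0.19,"dz": 0,"roll": -0.349,"hand": 0.05},{"dx": 0.43,"dy": -0.19,"dz": 0,"roll": -0.349,"hand": 0.05},{"dx": 0.43,"dy": -0.19,"dz": 0,"roll": -0.349,"hand": 0.05},{"dx": 0.43,"dy": -0.19,"dz": 0,"roll": -0.349,"hand": 0.05},{"dx": 0.43,"dy": -0.19,"dz": 0,"roll": -0.349,"hand": 0.05},{"dx": 0.43,"dy": -0.19,"dz": 0,"roll": -0.349,"hand": 0.05}]'

```text
time: 12.27
ee_pos: [0.5162, 0.2814, 0.3293]
tcp_rot: [-180.0, 0.1, 90.0]
wrist_force: [0.5, -0.9, -0.3]
opening: 0.0502
```

```bash
python3 -c "
from h import *
carrier('p4')
c=bot.camera('scene');P=cloud(c)
m=(P[...,2]>.1)&(P[...,2]<.118)&(c['z_map']>0)&(abs(P[...,0]-.516)<.03)&(abs(P[...,1]-.283)<.08);q=P[m];print(q.min(0),q.max(0))
"
```

```text
top board 585 [ 0.4992 -0.3162] [0.072 0.093] 70.0
top tray 1119 [ 0.4985 -0.313 ] [0.092 0.112] 70.3
scene board 285 [ 0.4979 -0.3188] [0.068 0.098] 69.3
scene tray 827 [ 0.4979 -0.314 ] [0.097 0.114] 69.2
[0.51109804 0.22293969 0.10003226] [0.5240734  0.34354447 0.117991  ]
```

Carrier is now within 3 mm of the mat centre. Next I grasp the handle.

Emit:
drive_tool --force 50 --plan '[{"dx": 0.001,"dy": 0.001,"dz": 0.02,"roll": 0,"hand": 0.05},{"dx": 0.001,"dy": 0.001,"dz": 0.04,"roll": 0,"hand": 0.05},{"dx": 0.001,"dy": 0.001,"dz": 0.055,"roll": 0,"hand": 0.05},{"dx": 0.001,"dy": 0.001,"dz": 0.063,"roll": 0,"hand": 0.05},{"dx": 0.001,"dy": 0.001,"dz": 0.065,"roll": 0,"hand": 0.05},{"dx": 0.001,"dy": 0.001,"dz": 0.065,"roll": 0,"hand": 0.03},{"dx": 0.001,"dy": 0.001,"dz": 0.065,"roll": 0,"hand": 0.02},{"dx": 0.001,"dy": 0.001,"dz": 0.065,"roll": 0,"hand": 0.01},{"dx": 0.001,"dy": 0.001,"dz": 0.065,"roll": 0,"hand": 0.0},{"dx": 0.001,"dy": 0.001,"dz": 0.065,"roll": 0,"hand": 0.0},{"dx": 0.001,"dy": 0.001,"dz": 0.065,"roll": 0,"hand": 0.0},{"dx": 0.001,"dy": 0.001,"dz": 0.065,"roll": 0,"hand": 0.0}]'

```text
time: 13.42
ee_pos: [0.5168, 0.2835, 0.2655]
tcp_rot: [180.0, -0.0, 90.0]
wrist_force: [-5.8, 0.1, 4.7]
opening: 0.0101
```

Emit:
drive_tool --plan '[{"dx": 0,"dy": 0.0025,"dz": -0.007,"roll": 0,"hand": 0.0},{"dx": 0,"dy": 0.005,"dz": -0.0144,"roll": 0,"hand": 0.0},{"dx": 0,"dy": 0.008,"dz": -0.0215,"roll": 0,"hand": 0.0},{"dx": 0,"dy": 0.0112,"dz": -0.0284,"roll": 0,"hand": 0.0},{"dx": 0,"dy": 0.0148,"dz": -0.0352,"roll": 0,"hand": 0.0},{"dx": 0,"dy": 0.0187,"dz": -0.0418,"roll": 0,"hand": 0.0},{"dx": 0,"dy": 0.0228,"dz": -0.0482,"roll": 0,"hand": 0.0},{"dx": 0,"dy": 0.0272,"dz": -0.0544,"roll": 0,"hand": 0.0},{"dx": 0,"dy": 0.0272,"dz": -0.0544,"roll": 0,"hand": 0.0}]'

```text
time: 14.17
ee_pos: [0.5434, 0.2833, 0.3203]
tcp_rot: [-179.8, 0.0, 90.0]
wrist_force: [-15.7, -2.0, 5.1]
opening: 0.01
```

```bash
python3 - <<'E'
from h import *
c=bot.camera("scene"); cv2.imwrite("pics/s5.png",cv2.resize(c["frame"][110:290,240:440,::-1],(660,594),interpolation=cv2.INTER_CUBIC))
E
```

```text
(no output)
```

View pics/s5.png

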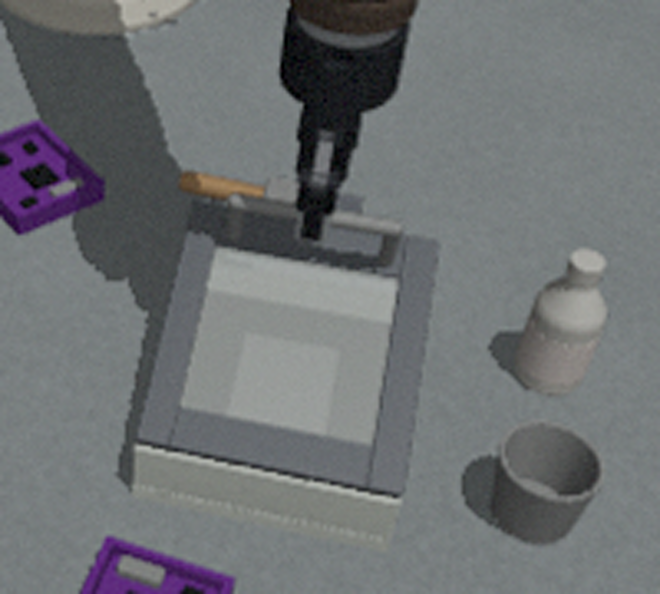

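The lid is about 20 degrees up, held mid-bar at (312,215). The hand presses about 15 N towards the hinge, so I'll ease back 2 mm while finishing the arc.

Emit:
drive_tool --plan '[{"dx": 0,"dy": 0.0035,"dz": -0.006,"roll": 0,"hand": 0.0},{"dx": 0,"dy": 0.0077,"dz": -0.0119,"roll": 0,"hand": 0.0},{"dx": 0,"dy": 0.013,"dz": -0.0175,"roll": 0,"hand": 0.0},{"dx": 0,"dy": 0.0183,"dz": -0.0229,"roll": 0,"hand": 0.0},{"dx": 0,"dy": 0.024,"dz": -0.028,"roll": 0,"hand": 0.0},{"dx": 0,"dy": 0.0299,"dz": -0.0329,"roll": 0,"hand": 0.0},{"dx": 0,"dy": 0.036,"dz": -0.0375,"roll": 0,"hand": 0.0},{"dx": 0,"dy": 0.0423,"dz": -0.0419,"roll": 0,"hand": 0.0},{"dx": 0,"dy": 0.0488,"dz": -0.046,"roll": 0,"hand": 0.0},{"dx": 0,"dy": 0.0554,"dz": -0.0498,"roll": 0,"hand": 0.0},{"dx": 0,"dy": 0.0554,"dz": -0.0498,"roll": 0,"hand": 0.0},{"dx": 0,"dy": 0.0554,"dz": -0.0498,"roll": 0,"hand": 0.0},{"dx": 0,"dy": 0.0554,"dz": -0.0498,"roll": 0,"hand": 0.0}]'

```text
time: 15.3
ee_pos: [0.5985, 0.2829, 0.372]
tcp_rot: [180.0, -0.0, 90.0]
wrist_force: [-14.4, -5.2, 17.1]
opening: 0.0098
```

```bash
python3 - <<'E'
from h import *
c=bot.camera("scene"); P=cloud(c); cv2.imwrite("pics/s6.png",cv2.resize(c["frame"][:,:,::-1],(768,576)))
# side rails of lid frame: points above box, left/right rails
ok=c["z_map"]>0
for lo,hi in ((.195,.218),(.350,.371)):
    m=ok&(P[...,2]>.068)&(P[...,2]<.2)&(P[...,1]>lo)&(P[...,1]<hi)&(P[...,0]>.5)&(P[...,0]<.69)
    q=P[m][:,[0,2]].astype(np.float32); l=cv2.fitLine(q,cv2.DIST_HUBER,0,.01,.01).ravel(); print(len(q),np.degrees(np.arctan2(l[1],-l[0]))%180)
p=bot.get_obs()["ee_pos"]; print(p,np.degrees(np.arctan2(p[2]-.155-.06,.684-p[0]))-16.57)
carrier()
E
```

```text
854 43.97641
852 43.77472
[0.59846402 0.28291438 0.37199766] 44.847421359262455
top board 577 [ 0.4992 -0.3165] [0.073 0.094] 70.2
top tray 1112 [ 0.4984 -0.3129] [0.092 0.111] 69.9
scene board 285 [ 0.4942 -0.3173] [0.066 0.091] 71.5
scene tray 824 [ 0.4984 -0.313 ] [0.097 0.114] 69.0
```

View pics/s6.png

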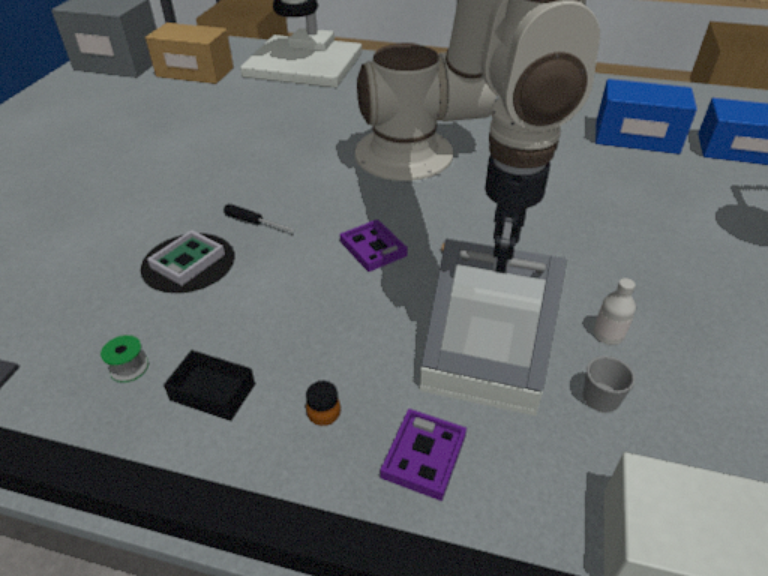

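The picture shows the lid open and held at (505,265), with the carrier centred on the mat at (187,258). The lid rails measure about 44 degrees. I'll ease off the remaining radial push of about 20 N and let it settle.

Emit:
drive_tool --plan '[{"dx": 0,"dy": -0.0005,"dz": -0.001,"roll": 0,"hand": 0.0},{"dx": 0,"dy": -0.001,"dz": -0.002,"roll": 0,"hand": 0.0},{"dx": 0,"dy": -0.001,"dz": -0.002,"roll": 0,"hand": 0.0},{"dx": 0,"dy": -0.001,"dz": -0.002,"roll": 0,"hand": 0.0},{"dx": 0,"dy": -0.001,"dz": -0.002,"roll": 0,"hand": 0.0},{"dx": 0,"dy": -0.001,"dz": -0.002,"roll": 0,"hand": 0.0},{"dx": 0,"dy": -0.001,"dz": -0.002,"roll": 0,"hand": 0.0},{"dx": 0,"dy": -0.001,"dz": -0.002,"roll": 0,"hand": 0.0},{"dx": 0,"dy": -0.001,"dz": -0.002,"roll": 0,"hand": 0.0},{"dx": 0,"dy": -0.001,"dz": -0.002,"roll": 0,"hand": 0.0}]'

```text
time: 16.28
ee_pos: [0.5982, 0.2831, 0.3719]
tcp_rot: [-180.0, 0.0, 90.0]
wrist_force: [-7.4, -2.7, 5.6]
opening: 0.0101
```

```bash
python3 - <<'E'
from h import *
c=bot.camera("scene"); P=cloud(c)
ok=c["z_map"]>0
a=[]
for lo,hi in ((.195,.218),(.350,.371)):
    m=ok&(P[...,2]>.068)&(P[...,2]<.2)&(P[...,1]>lo)&(P[...,1]<hi)&(P[...,0]>.5)&(P[...,0]<.69)
    q=P[m][:,[0,2]].astype(np.float32); l=cv2.fitLine(q,cv2.DIST_HUBER,0,.01,.01).ravel(); a.append(np.degrees(np.arctan2(l[1],-l[0]))%180)
o=bot.get_obs(); print(a,o["wrist_force"],o["opening"],o["ee_pos"])
if all(41<x<49 for x in a) and o["opening"]>.007: bot.job_done(); print("handed in")
E
```

```text
[np.float32(43.753983), np.float32(43.528107)] [-7.62724474 -2.70744436  4.72446784] 0.010436708753233123 [0.59817446 0.28304489 0.37186495]
the job is handed in; nothing more can be done
handed in
```

I handed the job in at about 16 s with the carrier on the mat and the gripper holding the lid open near 45 degrees. No verdict is reported.

- **Carrier:** I pushed it along the bench with two fingertips, then gave it a second short push of about 15 mm. The last measurement put it 2–3 mm from the mat centre, flat and wholly on the mat.
- **Lid:** The last camera fit of the lid's side rails gave about 43.6 degrees, and the fingertip position gave 44.8 just before the final 2 mm adjustment. Both are inside the 7 degree tolerance. The gripper was still on the bar with a 50 N grip, with a wrist force of about 9 N.
- **Bystanders:** They looked unmoved in the last full picture. I did not measure them again, and the arm partly hid the brush.
- **Disagreements:** The gripper reads a 10 mm opening on the 12 mm bar. I put this down to the pads giving way, since the lid followed the hand all the way up. One move plan was refused because its rows lacked some keys, with no effect on the scene.

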